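# Open the steam cleaner's safety cap and set the funnel for refilling

### The arm

A 6-joint arm with a two-finger parallel gripper is mounted at the origin on the work surface. World frame = base frame: x ahead of the robot, y to its left, z up, the work surface at z = 0. Lengths are in m, angles in rad, forces in N, time in s.
With the tool pointing down it reaches from about 0.35 to 0.775 m from the base axis. Payload 7.3 kg.
Tool frame: the origin (TCP) lies at the very end of the fingers, on their centre line; the grasp point (between the pads) lies 19 mm behind it; z points along the fingers, y is the line along which they close (so a half turn about z gives the same grasp; the last joint's range is limited). The gripper opens to 92 mm and grips with 3 to 60 N. Pads are 19 mm wide; open, the fingers measure 130 mm over their backs; the gripper's body (75 mm by 190 mm) begins 47 mm behind the grasp point.
Start: joints at [-1.414, 0.342, 1.524, -0, 1.275, -0.146], TCP at [0.157, -0.501, 0.227] pointing down, gripper open.
Joint ranges: [-2.53, 2.53], [-0.77, 2.02], [0.04, 2.7], [-1, 4.14], [0.28, 2.66], [-3.11, 3.11]. Speed limits (rad/s): [2.57, 2.57, 3.14, 3.14, 3.14, 3.14].

### API

Orientations are given as [roll, pitch, yaw] about the fixed x, y, z axes, in that order (R = Rz(yaw) Ry(pitch) Rx(roll)).
In Python, from cell import * gives the robot as it stands.
- The arm moves only by the tool step_arm, never from a script. Its argument "commands" is a list of rows, each a list of 7 numbers: the opening, from 0 (shut) to 1 (fully open), then the shift along the world's x, y, z in cm, then the turn, a rotation vector about the world's x, y, z in rad. A call has 1 to 5 rows; each row is the pose to reach, as a shift and turn from the pose commanded when the call began; what a row does not reach only later rows make up. A row lasts 1/12 s, in which the tool goes at most 41.7 mm and 7.16 degrees, less where a joint would pass 70% of its speed; a pose out of reach is approached as far as the arm can. A call with a gripper value outside its range is refused whole. The fingers move at their own pace and stop on an object; "grip_force" is the grip in N (left out, the last holds). Time passes only in rows, so rows that repeat a pose let the fingers close. It gives the time, the measured TCP pose, the force, the opening and the grip force at its end, in the units of the state.
- observe(): the state, without advancing time (a new reading comes with each control period).
- read_camera(name): name is "scene" or "top" or "wrist"; returns the picture (480x640x3 uint8, red, green, blue); there is no depth.
- camera_model(name): a dict with "vfov" (degrees; the focal length in pixels is half the picture's height over the tangent of half this angle, whatever the lens; pixels are square), "cx", "cy" (the principal point, pixels), "world_to_cam" (4x4, takes a point from world to camera coordinates). Camera axes: x right, y up, looking along -z (the intrinsics and any distortion apply to the point x, -y, -z); pixel columns grow to the right and rows downward; lengths in m; the calibration is good to about 2 mm. A picture is of the moment at which its call begins: read the wrist's pose just before it. camera_model takes no time and is no camera call; for the wrist camera it gives the pose at the moment of the call.
- hand_in(): hands the job in; it is judged then, once.
The state is a dict: "time": time; "qpos": joint angles; "qvel": joint speeds; "joint_efforts": joint torques, N m; "tool_pos": TCP position; "tool_rot": TCP orientation; "contact_force": force on the tool from outside, world axes, zero at the start; "torque": the same for the moment, N m; "opening": finger opening in m; "grip_force": force on a finger pad.
Only numpy, scipy, OpenCV 4.12 (cv2) and the standard library are available. Lean on these libraries where they do the work, as an engineer would, in place of code of your own. Each camera call takes 0.05 s, during which the arm holds its last target. There are 200 camera calls.

### The job

Get the steam cleaner ready for refilling: press its orange safety cap down against the spring and twist it anticlockwise until it comes free, without forcing it, and stand the cap upright in the black tray. Then take the blue funnel out of the beaker and seat it gently in the filler neck, fully home and upright, and let go. Leave the meal box, the pink bottle and the stapler where they are and do not knock the beaker over.

Things in the scene. Friction and masses are not known exactly. Their poses are not given: they have to be found in the camera images.
- cleaner: White and grey countertop steam cleaner, 240 mm deep (x), 340 mm wide (y), deck at 175 mm height; stands firm on the table. Origin: centre of its underside; z up, front to -x. A black carrying handle along y rises 51 mm over the deck, 115 mm beyond the neck (+x).
- neck (a point): Centre of the steel filler neck's rim, 190 mm above the table, axes as the cleaner's. Neck: 50 mm outside, 50 mm deep, with an inner lip that leaves a 33 mm round opening and two ear notches. The cap's ears lock in pockets under the lip (bayonet). More than 50 N between cap and cleaner, or 30 N between funnel and cleaner, does damage.
- cap: Orange safety cap, locked in the neck at the start. Origin: centre of its stem's underside, z up (7 mm under the rim when locked). Steel stem 30 mm across with two ears at its foot (41 mm over both, along y); sprung rubber seal plate; orange flange 58 mm across, its top at 28 mm; on it the grip bar, 50 mm long (x), 16 mm wide (y), from 28 to 50 mm. About 125 g. Stands upright on its stem.
- cap_grip (a point): On the cap's axis, at half height of the grip bar, 39 mm above the cap's origin. The spring pushes back 5.5 N at rest plus 0.9 N per mm. The ears clear the catch somewhere 3 to 9 mm down (by wear, unseen; 8 to 14 N); a hard stop comes 2 mm lower. Kept pressed (about 16 N), the cap turns anticlockwise from above by about 62 degrees (stop at 67) and lifts out. Unpressed it turns 5 at most.
- tray: Black open tray, 140 mm (x) by 180 mm (y), 20 mm high, walls and floor 4 to 5 mm thick; does not move. Origin: centre of its underside, z up. It may stand left or right of the cleaner.
- funnel: Blue funnel, standing upright in the beaker's mouth. Origin: tip of its spout, on the axis, z up. Spout 29 mm across and 38 mm long (tip chamfered), flat shoulder 54 mm across at 38 mm, flaring to a round collar 62 mm across from 52 to 78 mm, to be gripped across. 90 g. Fully home, its shoulder lies flat on the neck's rim and the spout tip is 38 mm below the rim.
- beaker: Loose steel beaker with a side handle, 55 mm across, 80 mm high, 300 g. Origin: centre of its underside. It may stand left or right of the cleaner.
- meal: Sealed cream meal box, 120 x 160 x 45 mm; bystander. Origin: centre of its underside.
- rinse_aid: Pink bottle, 76 mm across, 190 mm high; bystander. Origin: centre of its underside.
- stapler: Black stapler, 38 x 150 x 45 mm; bystander, between the robot and the cleaner. Origin: centre of its underside.
Things that resemble listed ones, but are neither listed nor needed, are in the scene too. Of the things shaped like the funnel, the blue one is meant.

How it is judged:
By the outcome, as a careful person would: the job done as asked, in the order asked, and still so for the second after the job is handed in, with the robot touching nothing.
It also fails if it takes over 72 s, if anything falls off the work surface, if the arm or the gripper's body presses on something with over 40 N, if the wrist force passes 120 N, or if a joint passes its speed limit or range.

## Working session

There is one attempt and no reset: what is moved stays moved. The work goes in short steps, Python scripts to look and compute and a tool call to move; the robot and the scene stay as the last step left them, time stands still between calls to the robot, and variables do not carry over. Pictures are saved under pics/ and viewed, at most 10 in all, crops included, and the job is handed in when it is done.

Besides the shell and the picture viewer there is one more tool, called after "Call:" as name([rows], argument=value, ...), one row to a line, values as JSON. step_arm: Moves the arm, as the interface text tells. Its arguments: {"type":"object","properties":{"commands":{"type":"array"},"grip_force":{"type":"number"}},"required":["commands"]}

```bash
mkdir -p pics; ls
cat > h.py <<'E'
from cell import *
import numpy as np, cv2
def K(m):
    f=240/np.tan(np.radians(m["vfov"])/2); return f
def ray(m,u,v):
    f=K(m);d=np.array([(u-m["cx"])/f,-(v-m["cy"])/f,-1.]);T=np.linalg.inv(np.array(m["world_to_cam"]))
    d=T[:3,:3]@d; return T[:3,3],d/np.linalg.norm(d)
def onz(m,u,v,z):
    o,d=ray(m,u,v); return o+d*(z-o[2])/d[2]
def proj(m,p):
    f=K(m);c=np.array(m["world_to_cam"])@np.append(p,1); return m["cx"]+f*c[0]/-c[2], m["cy"]-f*c[1]/-c[2]
def save(n,im): cv2.imwrite("pics/"+n,im[:,:,::-1])
E
python3 - <<'E'
from h import *
for n in ["scene","top"]:
    save(n+"0.png",read_camera(n)); m=camera_model(n); print(n,{k:(np.round(v,3).tolist() if k=="world_to_cam" else v) for k,v in m.items()})
s=observe();print(s)
E
```

```text
pics
scene {'vfov': 51.305327103933394, 'cx': 315.5518925695308, 'cy': 243.7821652480218, 'world_to_cam': [[0.823, 0.568, 0.004, -0.457], [-0.419, 0.601, 0.68, 0.122], [0.384, -0.562, 0.733, -1.358], [0.0, 0.0, 0.0, 1.0]]}
top {'vfov': 53.6665397216682, 'cx': 318.1789637011672, 'cy': 230.51122844824937, 'world_to_cam': [[0.025, -1.0, -0.005, -0.005], [0.989, 0.024, 0.145, -0.538], [-0.145, -0.008, 0.989, -1.125], [0.0, 0.0, 0.0, 1.0]]}
{'time': 0.1, 'qpos': array([-1.41402031e+00,  3.42636622e-01,  1.52491859e+00,  2.02408610e-05,
        1.27538739e+00, -1.45966640e-01]), 'qvel': array([-0.00040311, -0.00157876, -0.00186276,  0.00030619,  0.00061952,
        0.00045049]), 'joint_efforts': array([ 1.41378237e-03, -4.32004595e+01, -2.44695067e+01,  7.18890969e-02,
        5.25652757e-02, -5.60418493e-05]), 'tool_pos': array([ 0.15651063, -0.50075384,  0.22612399]), 'tool_rot': array([-3.14025988e+00, -2.15498720e-04,  3.02736605e-01]), 'contact_force': array([ 0.08043192, -0.00546313,  0.54304619]), 'torque': array([-0.00673026, -0.02091642, -0.02618321]), 'grip_force': 0.0, 'opening': 0.09182873176340768}
```

View pics/scene0.png

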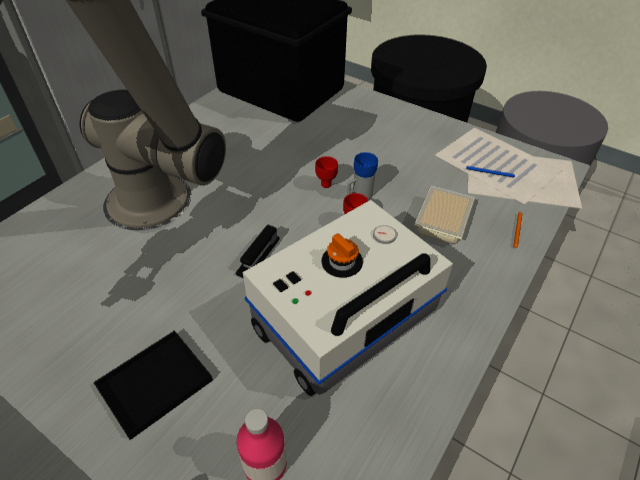

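View pics/top0.png

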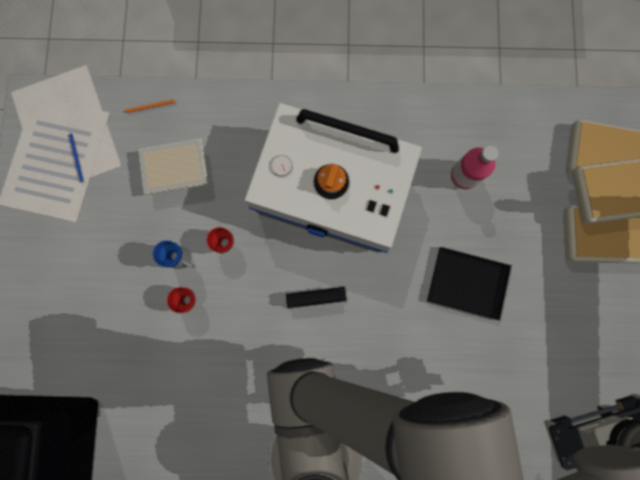

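The scene view shows the orange cap on the cleaner at (342,250), the tray at (153,384), the blue funnel in the beaker at (365,165), and red funnels at (326,170) and (356,203). In the top view the cap is at (332,181), the tray at (469,284), the blue funnel at (167,254), and the red ones at (220,239) and (181,299).

Candidates for the funnel (top view): blue (167,254), red (220,239), red (181,299). The blue pen at (75,158) is no funnel. I choose the blue one. For the tray: the black one at (469,284), not the black bin at (45,440).

```bash
cat > meas.py <<'E'
from h import *
ims={n:read_camera(n) for n in ["scene","top"]}; M={n:camera_model(n) for n in ims}
def blob(mask):
    n,l,s,c=cv2.connectedComponentsWithStats(mask.astype(np.uint8)); i=1+np.argmax(s[1:,4]); return l==i,c[i],s[i]
def tri(pa,pb):
    o1,d1=ray(M["scene"],*pa);o2,d2=ray(M["top"],*pb)
    A=np.stack([d1,-d2],1);t=np.linalg.lstsq(A,o2-o1,rcond=None)[0];a=o1+d1*t[0];b=o2+d2*t[1];return (a+b)/2,np.linalg.norm(a-b)
c={}
for n,im in ims.items():
    h=cv2.cvtColor(im,cv2.COLOR_RGB2HSV); H,S,V=[h[:,:,i] for i in range(3)]
    for nm,mk in dict(cap=(H>5)&(H<18)&(S>180)&(V>90),blue=(H>105)&(H<125)&(S>150)&(V>60)).items():
        if nm=="blue":
            z=np.zeros_like(mk); 
            if n=="top": z[235:275,145:190]=1
            else: z[145:185,345:385]=1
            mk=mk&z
        b,cc,s=blob(mk); c[nm,n]=cc; print(nm,n,cc,s)
    if n=="top":
        gray=im.max(2); z=np.zeros(gray.shape,bool); z[240:325,420:520]=1
        b,cc,s=blob((gray<50)&z); cs=cv2.findContours(b.astype(np.uint8),0,2)[0]; r=cv2.minAreaRect(max(cs,key=cv2.contourArea)); bx=cv2.boxPoints(r)
        P=np.array([onz(M[n],u,v,.02) for u,v in bx]); print("tray",P.mean(0),P.round(3).tolist(),[np.linalg.norm(P[i]-P[i-1]) for i in range(4)])
        z[:]=0; z[95:260,235:430]=1
        b,cc,s=blob((im.min(2)>165)&z); cs=max(cv2.findContours(b.astype(np.uint8),0,2)[0],key=cv2.contourArea); r=cv2.minAreaRect(cs);bx=cv2.boxPoints(r)
        P=np.array([onz(M[n],u,v,.175) for u,v in bx]); print("deck",P.mean(0),P.round(3).tolist(),[np.linalg.norm(P[i]-P[i-1]) for i in range(4)])
        e=P-np.roll(P,1,0);print("edge ang",np.degrees(np.arctan2(e[:,1],e[:,0])))
for k in ["cap","blue"]: print(k,tri(c[k,"scene"],c[k,"top"]))
print("cap on z.225",onz(M["top"],*c["cap","top"],.215),"blue on .12",onz(M["top"],*c["blue","top"],.115),onz(M["scene"],*c["blue","scene"],.107))
t=ims["top"];s=ims["scene"]
save("crop1.png",np.hstack([cv2.resize(t[130:230,280:380],(400,400),interpolation=2),cv2.resize(t[210:310,130:230],(400,400),interpolation=2)]))
E
python3 meas.py
```

```text
cap scene [341.94049587 249.15371901] [327 234  32  29 605]
blue scene [365.17943548 164.3266129 ] [354 153  24  25 496]
cap top [331.50932836 177.87873134] [318 165  28  26 536]
blue top [166.28628231 253.42544732] [153 241  29  26 503]
tray [ 0.41894981 -0.36431152  0.02      ] [[0.374, -0.257, 0.02], [0.507, -0.293, 0.02], [0.463, -0.473, 0.02], [0.332, -0.434, 0.02]] [np.float64(0.18163997843533278), np.float64(0.13806410141576297), np.float64(0.18457363819298636), np.float64(0.13728173737275)]
deck [ 0.61765203 -0.01530015  0.175     ] [[0.584, 0.164, 0.175], [0.747, 0.12, 0.175], [0.649, -0.198, 0.175], [0.49, -0.148, 0.175]] [np.float64(0.32521770404363587), np.float64(0.16932891358829016), np.float64(0.3325059469104381), np.float64(0.16658986593083513)]
edge ang [  73.29271729  -14.98594193 -107.16858304  162.53911328]
cap (array([ 0.62708876, -0.01822849,  0.20809239]), np.float64(0.0009840181817795317))
blue (array([0.46620342, 0.35775976, 0.09794281]), np.float64(0.00166330057415757))
cap on z.225 [ 0.62489163 -0.01842459  0.215     ] blue on .12 [0.46530917 0.35274108 0.115     ] [0.47107429 0.34663545 0.107     ]
```

View pics/crop1.png

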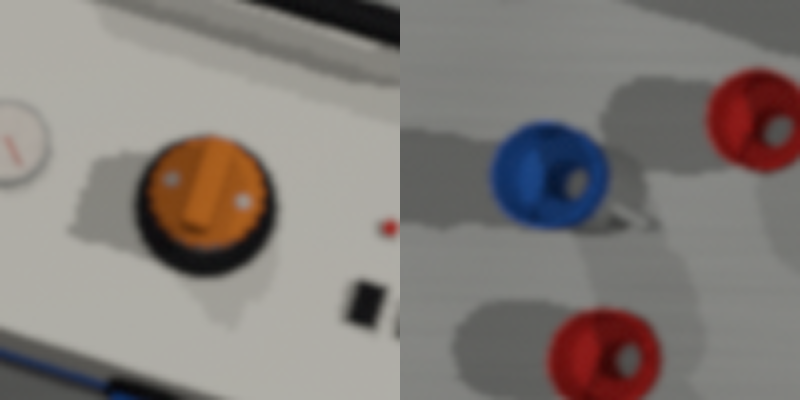

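The crop shows the orange cap with its bar along the cleaner's x (left panel), and the blue funnel in the handled beaker (right panel), clearly different from the two red ones. Moving above the cap.

Call:
step_arm([
  [1,0,0,3,0,0,0],
  [1,2,2.5,6,0,0,0],
  [1,4.5,5,9,0,0,-0.1],
  [1,7,7.5,12,0,0,-0.2],
  [1,9.5,10,15,0,0,-0.3],
])

```text
time: 0.62
tool_pos: [0.2433, -0.4086, 0.3673]
tool_rot: [-3.141, 0.0, -0.003]
contact_force: [0.6, -0.4, 0.8]
opening: 0.0918
grip_force: 0.0
```

Call:
step_arm([
  [1,2.5,2.7,0,0,0,-0.06],
  [1,5,5.4,0,0,0,-0.12],
  [1,7.5,8.1,0,0,0,-0.18],
  [1,10,10.8,0,0,0,-0.24],
  [1,12.5,13.5,0,0,0,-0.305],
])

```text
time: 1.03
tool_pos: [0.3686, -0.2733, 0.3662]
tool_rot: [3.141, -0.0, -0.305]
contact_force: [-0.7, -1.0, 0.6]
opening: 0.0917
grip_force: 0.0
```

Call:
step_arm([
  [1,2.7,2.7,0,0,0,0],
  [1,5.4,5.4,0,0,0,0],
  [1,8,8,0,0,0,0],
  [1,10.5,10.6,0,0,0,0],
  [1,12.8,13.2,0,0,0,0],
])

```text
time: 1.45
tool_pos: [0.4969, -0.1412, 0.366]
tool_rot: [3.141, 0.0, -0.302]
contact_force: [1.0, -0.8, -0.1]
opening: 0.0916
grip_force: 0.0
```

Call:
step_arm([
  [1,2.5,2.5,0,0,0,0],
  [1,5,5,0,0,0,0],
  [1,7.5,7.5,0,0,0,0],
  [1,10,10,0,0,0,0],
  [1,12,11.6,0,0,0,0],
])

```text
time: 1.87
tool_pos: [0.617, -0.0242, 0.3656]
tool_rot: [-3.141, 0.001, -0.3]
contact_force: [0.5, -1.4, 0.2]
opening: 0.0918
grip_force: 0.0
```

Run:
```python
from h import *
s=observe();m=camera_model("wrist");im=read_camera("wrist");save("w1.png",im)
print(s["time"],s["tool_pos"],s["tool_rot"],s["qpos"],s["contact_force"]); print(m["vfov"],m["cx"],m["cy"],np.round(m["world_to_cam"],3).tolist())
```

```text
1.8667 [ 0.61702208 -0.02416696  0.36562727] [-3.14108514e+00  7.79852791e-04 -3.00296936e-01] [-1.63506812e-01  4.73099978e-01  9.49108239e-01  6.15972072e-04
  1.72008777e+00  1.70767805e+00] [ 0.51320851 -1.40981932  0.22736286]
58.43926471712952 318.1851470432695 235.76686078389957 [[-0.296, -0.955, -0.0, 0.158], [0.925, -0.286, -0.248, -0.511], [0.237, -0.073, 0.969, -0.67], [0.0, 0.0, 0.0, 1.0]]
```

View pics/w1.png

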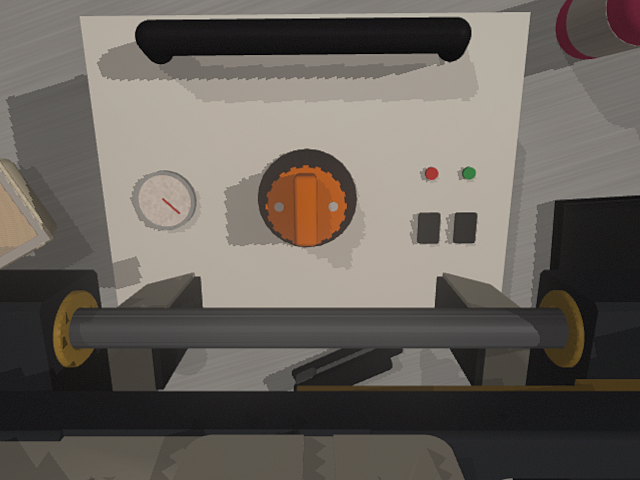

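The wrist view shows the cap flange centred near (306,206), with the bar nearly vertical in the picture, so the yaw is about right. The handle is at the top and the deck's far edge runs from (80,17) to (529,12).

Run:
```python
from h import *
m=camera_model("wrist");im=cv2.imread("pics/w1.png")[:,:,::-1]
h=cv2.cvtColor(im.copy(),cv2.COLOR_RGB2HSV);H,S,V=h[:,:,0],h[:,:,1],h[:,:,2]
mk=((H>3)&(H<18)&(S>170)&(V>90)).astype(np.uint8);mk[:140]=0;mk[260:]=0;mk[:,:240]=0;mk[:,380:]=0
c=max(cv2.findContours(mk,0,2)[0],key=cv2.contourArea);(e,r)=cv2.minEnclosingCircle(c);print(e,r,cv2.fitEllipse(c))
d=((im.min(2)>150)&(S<60)).astype(np.uint8)
n,l,s,ce=cv2.connectedComponentsWithStats(d);print([ (ce[i].round(1).tolist(),int(s[i,4])) for i in range(1,n) if s[i,4]>25 and 255<ce[i][0]<360 and 160<ce[i][1]<250])
print("flange",onz(m,*e,.211))
bl=(V<75).astype(np.uint8)*0
a=onz(m,80,17,.175);b=onz(m,529,12,.175);print("far edge",a,b,np.degrees(np.arctan2(*(a-b)[1::-1]))-90)
a=onz(m,305.5,177,.233);b=onz(m,306,233,.233);print("bar",a,b,(a+b)/2,np.degrees(np.arctan2(*(a-b)[1::-1])))
```

```text
(305.9465637207031, 205.10934448242188) 40.5095329284668 ((307.84368896484375, 204.60525512695312), (70.92037200927734, 77.57844543457031), 111.94319915771484)
[([314.4, 173.5], 71548)]
flange [ 0.62970465 -0.01691696  0.211     ]
far edge [0.80654862 0.10300172 0.175     ] [ 0.71277465 -0.21346081  0.175     ] -16.505574779526796
bar [ 0.65160844 -0.02417426  0.233     ] [ 0.61466824 -0.01289957  0.233     ] [ 0.63313834 -0.01853692  0.233     ] -16.972945369628786
```

Call:
step_arm([
  [1,1.2,0.67,-3,0,0,0.005],
  [1,1.2,0.67,-6,0,0,0.005],
  [1,1.2,0.67,-9,0,0,0.005],
  [1,1.2,0.67,-11,0,0,0.005],
  [1,1.2,0.67,-12,0,0,0.005],
])

```text
time: 2.33
tool_pos: [0.6263, -0.02, 0.2424]
tool_rot: [3.141, 0.006, -0.297]
contact_force: [0.1, 0.2, 0.9]
opening: 0.0917
grip_force: 0.0
```

Run:
```python
from h import *
s=observe();m=camera_model("wrist");im=read_camera("wrist");save("w2.png",im)
print(s["tool_pos"],s["tool_rot"],s["contact_force"]); print(proj(m,[.629,-.0175,.211]),proj(m,[.629,-.0175,.233]))
```

```text
[ 0.62634418 -0.01995683  0.24239594] [ 3.14062088  0.00597886 -0.2970423 ] [0.09246948 0.18431754 0.85676679]
(np.float64(308.36459733716976), np.float64(266.6274992920978)) (np.float64(307.2574438866947), np.float64(283.89725216135554))
```

View pics/w2.png

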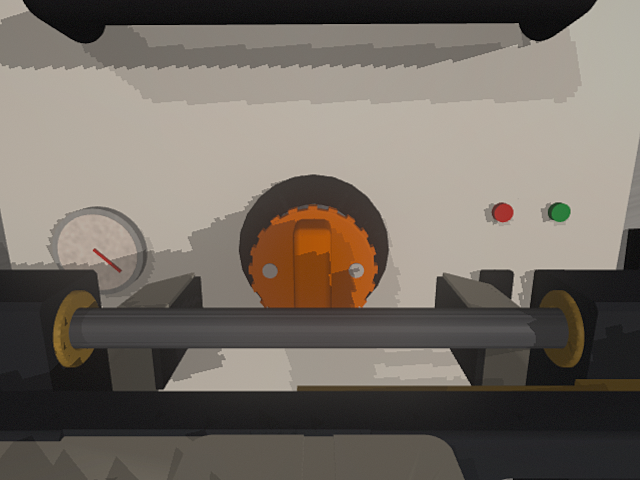

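The close view puts the flange's dots at (270,271) and (356,270), so its centre is at about (313,270). That makes the cap's position (0.627, -0.019).

Call:
step_arm([
  [1,-0.1,-0.1,-1,0,0,0],
  [1,-0.2,-0.15,-2,0,0,0],
  [1,-0.2,-0.15,-2.4,0,0,0],
  [1,-0.2,-0.15,-2.5,0,0,0],
  [1,-0.2,-0.15,-2.5,0,0,0],
])

```text
time: 2.8
tool_pos: [0.6259, -0.0218, 0.2216]
tool_rot: [-3.142, -0.001, -0.297]
contact_force: [0.5, 0.3, 0.8]
opening: 0.0922
grip_force: 0.0
```

Call:
step_arm([
  [1,0.1,0.25,-0.4,0,0,0],
  [1,0.1,0.25,-0.7,0,0,0],
  [0.5,0.1,0.25,-0.7,0,0,0],
  [0.35,0.1,0.25,-0.7,0,0,0],
  [0.3,0.1,0.25,-0.7,0,0,0],
], grip_force=30)

```text
time: 3.22
tool_pos: [0.6269, -0.0192, 0.2143]
tool_rot: [3.141, -0.0, -0.297]
contact_force: [-0.6, 0.3, -0.6]
opening: 0.0764
grip_force: 0.0
```

Call:
step_arm([
  [0.2,0,0,0,0,0,0],
  [0.1,0,0,0,0,0,0],
  [0,0,0,0,0,0,0],
  [0,0,0,0,0,0,0],
  [0,0,0,0,0,0,0],
])

```text
time: 3.63
tool_pos: [0.6268, -0.0192, 0.2142]
tool_rot: [3.142, 0.0, -0.297]
contact_force: [0.2, 1.3, -0.0]
opening: 0.0434
grip_force: 0.0
```

Call:
step_arm([
  [0,0,0,0,0,0,0],
  [0,0,0,0,0,0,0],
  [0,0,0,0,0,0,0],
  [0,0,0,0,0,0,0],
  [0,0,0,0,0,0,0],
])

```text
time: 4.05
tool_pos: [0.6269, -0.0188, 0.2142]
tool_rot: [-3.141, -0.0, -0.297]
contact_force: [1.1, 1.3, -0.4]
opening: 0.0159
grip_force: 30.0
```

Call:
step_arm([
  [0,0,0,0,0,0,0],
  [0,0,0,0,0,0,0],
  [0,0,0,0,0,0,0],
  [0,0,0,0,0,0,0],
])

```text
time: 4.38
tool_pos: [0.6268, -0.019, 0.2142]
tool_rot: [-3.141, 0.0, -0.297]
contact_force: [1.0, 2.5, -0.2]
opening: 0.0158
grip_force: 30.0
```

Call:
step_arm([
  [0,0,0.03,-0.1,0,0,0],
  [0,0,0.03,-0.2,0,0,0],
  [0,0,0.03,-0.3,0,0,0],
  [0,0,0.03,-0.3,0,0,0],
], grip_force=45)

```text
time: 4.72
tool_pos: [0.6269, -0.019, 0.2118]
tool_rot: [3.142, -0.001, -0.297]
contact_force: [-1.3, 2.2, 5.9]
opening: 0.0154
grip_force: 45.0
```

Call:
step_arm([
  [0,0,0,-0.1,0,0,0],
  [0,0,0,-0.2,0,0,0],
  [0,0,0,-0.2,0,0,0],
  [0,0,0,-0.2,0,0,0],
])

```text
time: 5.05
tool_pos: [0.6269, -0.019, 0.2102]
tool_rot: [3.142, -0.001, -0.297]
contact_force: [-1.3, 1.4, 7.0]
opening: 0.0158
grip_force: 45.0
```

Call:
step_arm([
  [0,0,0,-0.1,0,0,0],
  [0,0,0,-0.2,0,0,0],
  [0,0,0,-0.3,0,0,0],
  [0,0,0,-0.3,0,0,0],
])

```text
time: 5.38
tool_pos: [0.627, -0.019, 0.208]
tool_rot: [-3.142, -0.002, -0.297]
contact_force: [-2.7, 1.7, 9.6]
opening: 0.016
grip_force: 45.0
```

Call:
step_arm([
  [0,0,0,-0.1,0,0,0],
  [0,0,0,-0.2,0,0,0],
  [0,0,0,-0.2,0,0,0],
])

```text
time: 5.63
tool_pos: [0.6271, -0.019, 0.2078]
tool_rot: [-3.141, -0.004, -0.297]
contact_force: [-5.1, 2.1, 19.2]
opening: 0.0155
grip_force: 45.0
```

Call:
step_arm([
  [0,-0.03,0,0,0,0,0.05],
  [0,-0.03,0,0,0,0,0.1],
  [0,-0.03,0,0,0,0,0.15],
  [0,-0.03,0,0,0,0,0.2],
  [0,-0.03,0,0,0,0,0.2],
])

```text
time: 6.05
tool_pos: [0.6277, -0.0195, 0.2078]
tool_rot: [3.14, -0.006, -0.095]
contact_force: [-2.6, 0.2, 16.5]
opening: 0.0159
grip_force: 45.0
```

```bash
python3 -c "
from h import *
s=observe();print(s['tool_pos'],s['tool_rot'],s['contact_force'],s['torque'])"
```

```text
[ 0.62767554 -0.01950324  0.2078225 ] [ 3.14045437 -0.00607814 -0.09476882] [-2.62031769  0.18133736 16.52704651] [0.054088   0.50325141 0.06296993]
```

Call:
step_arm([
  [0,0,0,0,0,0,0.08],
  [0,0,0,0,0,0,0.16],
  [0,0,0,0,0,0,0.24],
  [0,0,0,0,0,0,0.32],
  [0,0,0,0,0,0,0.4],
])

```text
time: 6.47
tool_pos: [0.6275, -0.0198, 0.2078]
tool_rot: [3.138, -0.005, 0.306]
contact_force: [-2.9, 1.0, 16.9]
opening: 0.0159
grip_force: 45.0
```

Call:
step_arm([
  [0,0,0,0,0,0,0.08],
  [0,0,0,0,0,0,0.16],
  [0,0,0,0,0,0,0.24],
  [0,0,0,0,0,0,0.32],
  [0,0,0,0,0,0,0.37],
])

```text
time: 6.88
tool_pos: [0.6279, -0.0202, 0.2078]
tool_rot: [3.136, -0.003, 0.676]
contact_force: [-2.3, -0.8, 17.0]
opening: 0.0155
grip_force: 45.0
```

```bash
python3 -c "
from h import *
s=observe();print(s['tool_pos'],s['tool_rot'],s['contact_force'],s['torque'])"
```

```text
[ 0.62785818 -0.02015114  0.2078262 ] [ 3.13550684 -0.00341028  0.67597135] [-2.28179883 -0.75435164 16.98987996] [-0.23547061  0.28187477 -0.17396392]
```

Call:
step_arm([
  [0,0,0,0,0,0,0.06],
  [0,0,0,0,0,0,0.11],
  [0,0,0,0,0,0,0.13],
  [0,0,0,0,0,0,0.13],
])

```text
time: 7.22
tool_pos: [0.628, -0.0202, 0.2078]
tool_rot: [3.135, -0.003, 0.803]
contact_force: [-2.3, -0.9, 16.9]
opening: 0.0154
grip_force: 45.0
```

Call:
step_arm([
  [0,0,0,0.2,0,0,0],
  [0,0,0,0.4,0,0,0],
  [0,0,0,0.6,0,0,0],
  [0,0,0,0.8,0,0,0],
])

```text
time: 7.55
tool_pos: [0.6278, -0.0202, 0.2137]
tool_rot: [3.137, -0.002, 0.802]
contact_force: [3.1, -1.6, 3.5]
opening: 0.0158
grip_force: 45.0
```

```bash
python3 -c "
from h import *
s=observe();print(s['tool_pos'],s['tool_rot'],s['contact_force'],s['torque'])"
```

```text
[ 0.62783564 -0.02018795  0.21370677] [ 3.13663419e+00 -1.57695771e-03  8.02221702e-01] [ 3.07256604 -1.62289335  3.50340563] [-0.37988695 -0.58703833  0.03288945]
```

Call:
step_arm([
  [0,0,0,0.2,0,0,0],
  [0,0,0,0.4,0,0,0],
  [0,0,0,0.6,0,0,0],
  [0,0,0,0.8,0,0,0],
])

```text
time: 7.88
tool_pos: [0.6261, -0.0187, 0.2192]
tool_rot: [-3.14, 0.001, 0.803]
contact_force: [1.7, -1.1, -2.3]
opening: 0.0156
grip_force: 45.0
```

Call:
step_arm([
  [0,0,0,0.5,0,0,0],
  [0,0,0,1,0,0,0],
  [0,0,0,1.5,0,0,0],
  [0,0,0,2,0,0,0],
  [0,0,0,2.5,0,0,0],
])

```text
time: 8.3
tool_pos: [0.6264, -0.0189, 0.2458]
tool_rot: [3.142, 0.0, 0.803]
contact_force: [-0.4, -0.1, -1.0]
opening: 0.016
grip_force: 45.0
```

Run:
```python
from h import *
s=observe();im=read_camera("scene");im2=read_camera("wrist")
print(s["tool_pos"],s["tool_rot"],s["contact_force"],s["qpos"])
save("s2.png",np.hstack([cv2.resize(im[190:310,270:430],(400,300),interpolation=2),cv2.resize(im2,(400,300))]))
```

```text
[ 0.62638702 -0.01886645  0.24582511] [3.14156107e+00 4.60021661e-05 8.02832574e-01] [-0.39048838 -0.0598945  -0.99719774] [-1.52299916e-01  5.21750651e-01  1.18587251e+00 -5.63207094e-05
  1.43397027e+00  6.15671518e-01]
```

View pics/s2.png

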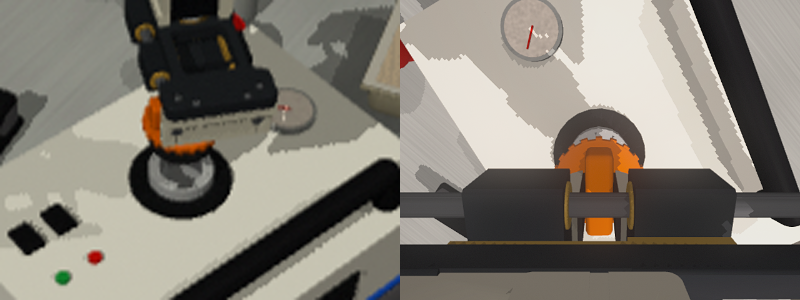

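The cap is free: the scene crop at (180,190) shows the open steel neck with the cap hanging above it in the gripper. I now take it to the tray.

Call:
step_arm([
  [0,0,0,2.5,0,0,0],
  [0,0,0,5,0,0,0],
  [0,-1.2,-2,6,0,0,0],
  [0,-3.5,-5.8,6,0,0,0],
  [0,-5.7,-9.5,6,0,0,0],
])

```text
time: 8.82
tool_pos: [0.5714, -0.1104, 0.3058]
tool_rot: [3.14, -0.001, 0.806]
contact_force: [0.3, -0.2, -2.4]
opening: 0.0154
grip_force: 45.0
```

Call:
step_arm([
  [0,-2,-3.3,0,0,0,0],
  [0,-4,-6.7,0,0,0,0],
  [0,-6,-10,0,0,0,0],
  [0,-8,-13.4,0,0,0,0],
  [0,-10,-16.7,0,0,0,0],
])

```text
time: 9.23
tool_pos: [0.4703, -0.2787, 0.3053]
tool_rot: [3.141, 0.0, 0.803]
contact_force: [0.9, -0.8, -2.2]
opening: 0.0156
grip_force: 45.0
```

Call:
step_arm([
  [0,-2,-3.3,0,0,0,0],
  [0,-4,-6.6,-2,0,0,0],
  [0,-5,-8.3,-5.5,0,0,0],
  [0,-5,-8.3,-9,0,0,0],
  [0,-5,-8.3,-12,0,0,0],
])

```text
time: 9.65
tool_pos: [0.42, -0.3614, 0.1831]
tool_rot: [-3.141, 0.0, 0.8]
contact_force: [0.2, -0.6, -2.8]
opening: 0.0156
grip_force: 45.0
```

Call:
step_arm([
  [0,0,0,-3,0,0,0],
  [0,0,0,-6,0,0,0],
  [0,0,0,-9,0,0,0],
  [0,0,0,-11,0,0,0],
  [0,0,0,-12,0,0,0],
])

```text
time: 10.07
tool_pos: [0.4204, -0.359, 0.0623]
tool_rot: [-3.137, -0.0, 0.803]
contact_force: [-0.5, -0.4, -0.5]
opening: 0.0156
grip_force: 45.0
```

Run:
```python
from h import *
s=observe();im=read_camera("scene");im2=read_camera("wrist")
print(s["tool_pos"],s["tool_rot"],s["contact_force"],s["opening"])
save("s3.png",np.hstack([cv2.resize(im[300:450,70:270],(400,300),interpolation=2),cv2.resize(im2,(400,300))]))
```

```text
[ 0.42035261 -0.35904196  0.06227075] [-3.13674753e+00 -3.89060285e-04  8.02668212e-01] [-0.52398828 -0.38256043 -0.53171644] 0.015608311802475834
```

View pics/s3.png

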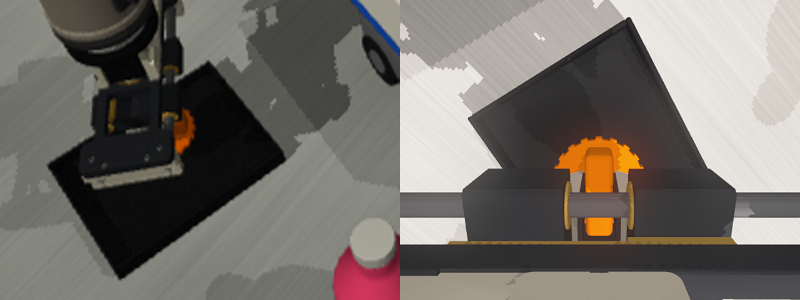

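The cap hangs over the tray's middle, level in the gripper. Lowering it.

Call:
step_arm([
  [0,0,0,-0.8,0,0,0],
  [0,0,0,-1.6,0,0,0],
  [0,0,0,-2.1,0,0,0],
  [0,0,0,-2.3,0,0,0],
  [0,0,0,-2.4,0,0,0],
])

```text
time: 10.58
tool_pos: [0.4216, -0.3604, 0.0411]
tool_rot: [3.141, 0.0, 0.803]
contact_force: [0.0, -0.0, -1.8]
opening: 0.0157
grip_force: 45.0
```

Call:
step_arm([
  [0,0,0,-0.1,0,0,0],
  [0,0,0,-0.2,0,0,0],
  [0,0,0,-0.2,0,0,0],
])

```text
time: 10.83
tool_pos: [0.4217, -0.3604, 0.0393]
tool_rot: [3.141, 0.0, 0.803]
contact_force: [-0.8, 0.0, -0.6]
opening: 0.0155
grip_force: 45.0
```

Call:
step_arm([
  [0,0,0,-0.1,0,0,0],
  [0,0,0,-0.2,0,0,0],
  [0,0,0,-0.2,0,0,0],
])

```text
time: 11.08
tool_pos: [0.4215, -0.3603, 0.0371]
tool_rot: [-3.142, -0.0, 0.803]
contact_force: [-0.3, 0.6, -1.7]
opening: 0.0154
grip_force: 45.0
```

Call:
step_arm([
  [0,0,0,-0.1,0,0,0],
  [0,0,0,-0.2,0,0,0],
  [0,0,0,-0.2,0,0,0],
])

```text
time: 11.33
tool_pos: [0.4216, -0.3604, 0.0353]
tool_rot: [3.141, 0.0, 0.803]
contact_force: [-0.6, 0.1, -0.4]
opening: 0.0155
grip_force: 45.0
```

Call:
step_arm([
  [0,0,0,-0.05,0,0,0],
  [0,0,0,-0.1,0,0,0],
  [0,0,0,-0.1,0,0,0],
])

```text
time: 11.58
tool_pos: [0.4217, -0.3604, 0.0353]
tool_rot: [3.141, 0.0, 0.803]
contact_force: [-2.6, 1.9, 9.6]
opening: 0.0161
grip_force: 45.0
```

Call:
step_arm([
  [0,0,0,-0.05,0,0,0],
  [0,0,0,-0.1,0,0,0],
  [0,0,0,-0.1,0,0,0],
])

```text
time: 11.83
tool_pos: [0.4217, -0.3605, 0.0352]
tool_rot: [3.14, 0.0, 0.803]
contact_force: [-4.0, 4.4, 17.4]
opening: 0.0154
grip_force: 45.0
```

Call:
step_arm([
  [0,0,0,0.1,0,0,0],
  [0,0,0,0.15,0,0,0],
  [0.1,0,0,0.15,0,0,0],
  [0.3,0,0,0.15,0,0,0],
  [0.5,0,0,0.15,0,0,0],
])

```text
time: 12.25
tool_pos: [0.4217, -0.3605, 0.0345]
tool_rot: [3.141, 0.0, 0.803]
contact_force: [-0.3, 0.4, -1.3]
opening: 0.0247
grip_force: 0.0
```

Call:
step_arm([
  [0.6,0,0,0,0,0,0],
  [0.6,0,0,0,0,0,0],
  [0.6,0,0,0.5,0,0,0],
  [0.8,0,0,2,0,0,0],
  [1,0,0,5,0,0,0],
])

```text
time: 12.67
tool_pos: [0.4201, -0.3588, 0.0825]
tool_rot: [-3.135, -0.0, 0.803]
contact_force: [-0.6, -0.1, -0.3]
opening: 0.0577
grip_force: 0.0
```

Call:
step_arm([
  [1,0,0,4,0,0,0],
  [1,0,0,8,0,0,0],
  [1,0,0,12,0,0,0],
  [1,0,0,16,0,0,0],
  [1,0,0,20,0,0,0],
])

```text
time: 13.08
tool_pos: [0.4213, -0.3599, 0.2872]
tool_rot: [3.141, 0.0, 0.803]
contact_force: [0.9, -1.7, -0.8]
opening: 0.0898
grip_force: 0.0
```

Run:
```python
from h import *
s=observe();im=read_camera("scene");im2=read_camera("wrist")
print(s["tool_pos"],s["tool_rot"],s["contact_force"],s["opening"])
save("s4.png",np.hstack([cv2.resize(im[300:450,70:270],(400,300),interpolation=2),cv2.resize(im2,(400,300))]))
```

```text
[ 0.42125786 -0.35994636  0.28720385] [3.14101632e+00 1.99946891e-05 8.02836011e-01] [ 0.88668006 -1.66736968 -0.77038595] 0.08975196824008091
```

View pics/s4.png

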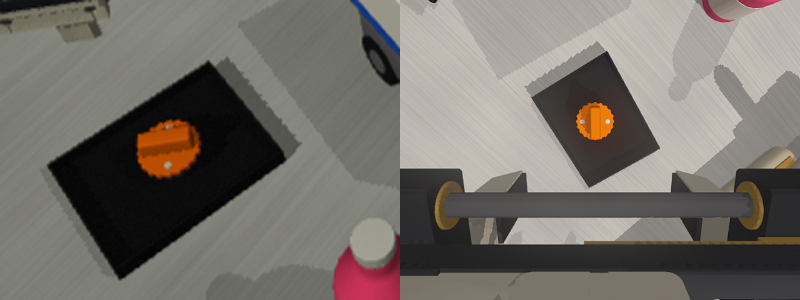

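The cap stands upright in the tray, near its middle. Next I look at the open neck on the way to the funnel, by numbers only.

Call:
step_arm([
  [1,2,3.4,1.5,0,0,-0.11],
  [1,4,6.8,3,0,0,-0.22],
  [1,6,10.2,4.5,0,0,-0.33],
  [1,8,13.6,6,0,0,-0.44],
  [1,10,17,8,0,0,-0.55],
])

```text
time: 13.6
tool_pos: [0.5197, -0.192, 0.3625]
tool_rot: [-3.141, 0.001, 0.247]
contact_force: [0.6, -1.3, 0.2]
opening: 0.0917
grip_force: 0.0
```

Call:
step_arm([
  [1,2,3.4,0,0,0,-0.11],
  [1,4,6.8,0,0,0,-0.22],
  [1,6,10.2,0,0,0,-0.33],
  [1,8,13.6,0,0,0,-0.44],
  [1,9.5,17,0,0,0,-0.55],
])

```text
time: 14.02
tool_pos: [0.6154, -0.022, 0.362]
tool_rot: [3.141, 0.001, -0.302]
contact_force: [1.6, -0.5, 0.1]
opening: 0.0914
grip_force: 0.0
```

Call:
step_arm([
  [1,0,0,0,0,0,0],
  [1,0,0,0,0,0,0],
])

```text
time: 14.18
tool_pos: [0.6148, -0.022, 0.3616]
tool_rot: [3.141, 0.001, -0.293]
contact_force: [0.4, 0.2, -0.4]
opening: 0.0919
grip_force: 0.0
```

Run:
```python
from h import *
import pickle
s=observe();m=camera_model("wrist");im=read_camera("wrist");save("n1.png",im);pickle.dump(m,open("n1.pkl","wb"))
print(s["tool_pos"],s["tool_rot"])
u,v=proj(m,[.627,-.019,.19]);print(u,v,np.array(m["world_to_cam"]).round(3).tolist())
u,v=int(u),int(v);c=im[v-70:v+70,u-80:u+80]
save("n1c.png",cv2.resize(c,(640,560),interpolation=2));print(u-80,v-70)
```

```text
[ 0.61476712 -0.02202294  0.36162051] [ 3.14124483e+00  1.45260923e-03 -2.92727749e-01]
307.91831377875405 197.8975600611437 [[-0.288, -0.957, 0.001, 0.155], [0.927, -0.28, -0.249, -0.51], [0.238, -0.071, 0.969, -0.666], [0.0, 0.0, 0.0, 1.0]]
227 127
```

View pics/n1c.png

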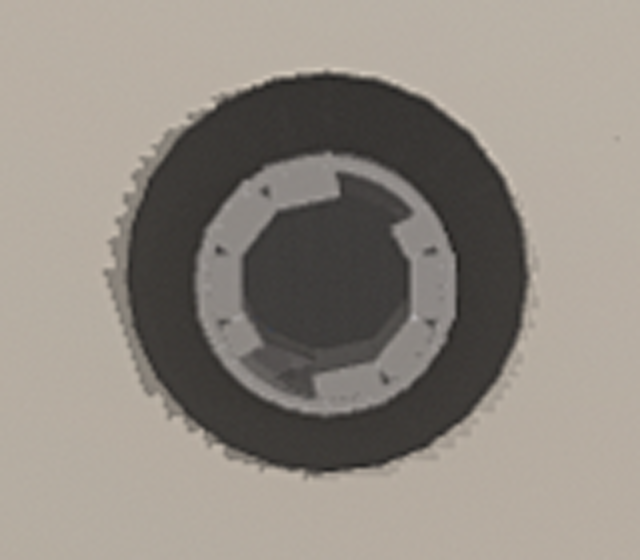

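The neck rim's centre is at (308.5,198) in the full wrist picture. The estimate (0.627, -0.019) projects to (307.9,197.9), so it is confirmed. Now the funnel.

Call:
step_arm([
  [1,-1.2,3.2,0,0,0,0.11],
  [1,-2.5,6.4,0,0,0,0.22],
  [1,-3.7,9.6,-1,0,0,0.34],
  [1,-5,12.8,-2,0,0,0.46],
  [1,-6.2,16,-3,0,0,0.58],
])

```text
time: 14.65
tool_pos: [0.5515, 0.1353, 0.3326]
tool_rot: [3.141, -0.001, 0.287]
contact_force: [0.5, 0.2, -0.5]
opening: 0.0917
grip_force: 0.0
```

Call:
step_arm([
  [1,-1.2,3.2,-1,0,0,0.11],
  [1,-2.5,6.4,-2,0,0,0.22],
  [1,-3.7,9.6,-3,0,0,0.34],
  [1,-5,12.8,-4,0,0,0.46],
  [1,-6.2,16,-5,0,0,0.58],
])

```text
time: 15.07
tool_pos: [0.49, 0.2955, 0.2825]
tool_rot: [3.141, -0.0, 0.868]
contact_force: [0.1, -0.2, 0.6]
opening: 0.0917
grip_force: 0.0
```

Call:
step_arm([
  [1,-1.2,3.2,-1,0,0,0.11],
  [1,-2.4,5.7,-2,0,0,0.21],
  [1,-2.4,5.7,-2,0,0,0.21],
  [1,-2.4,5.7,-2,0,0,0.21],
])

```text
time: 15.4
tool_pos: [0.4661, 0.3524, 0.2621]
tool_rot: [-3.141, 0.001, 1.074]
contact_force: [0.2, -0.1, 0.4]
opening: 0.0918
grip_force: 0.0
```

```bash
cat > f.py <<'E'
from h import *
s=observe();m=camera_model("wrist");im=read_camera("wrist");save("f_%d.png"%(s["time"]*100),im)
print(s["tool_pos"],s["tool_rot"],s["contact_force"])
h=cv2.cvtColor(im,cv2.COLOR_RGB2HSV);H,S,V=h[:,:,0],h[:,:,1],h[:,:,2]
mk=((H>105)&(H<125)&(S>150)&(V>40)).astype(np.uint8);mk=cv2.morphologyEx(mk,cv2.MORPH_CLOSE,np.ones((5,5)))
for c in sorted(cv2.findContours(mk,0,2)[0],key=cv2.contourArea)[-2:]:
    e,r=cv2.minEnclosingCircle(c);el=cv2.fitEllipse(c);print(cv2.contourArea(c),cv2.boundingRect(c),e,r,el)
    for z in(.12,.107):print(z,onz(m,*e,z),onz(m,*el[0],z))
p=np.array([.466,.355,.12]);print(proj(m,p))
E
python3 f.py
```

```text
[0.46612986 0.35242921 0.26214478] [-3.14147306e+00  1.39505445e-03  1.07373517e+00] [ 0.18643376 -0.12326461  0.36251953]
5444.5 (276, 177, 86, 84) (318.52606201171875, 218.28501892089844) 42.56072235107422 ((318.5446472167969, 218.3016357421875), (82.6854248046875, 83.92706298828125), 88.89656066894531)
0.12 [0.46571834 0.35365471 0.12      ] [0.46572421 0.3536378  0.12      ]
0.107 [0.46439343 0.35121926 0.107     ] [0.46439955 0.35120161 0.107     ]
(np.float64(317.97227410086316), np.float64(216.47053661337117))
```

Call:
step_arm([
  [1,-0.05,0.12,-3.5,0,0,0],
  [1,-0.05,0.12,-7,0,0,0],
  [1,-0.05,0.12,-10.5,0,0,0],
  [1,-0.05,0.12,-13,0,0,0],
  [1,-0.05,0.12,-14.5,0,0,0],
])

```text
time: 15.87
tool_pos: [0.4661, 0.3512, 0.1151]
tool_rot: [-3.14, 0.003, 1.069]
contact_force: [-0.5, 0.4, -0.2]
opening: 0.0914
grip_force: 0.0
```

Call:
step_arm([
  [1,0,0,-1,0,0,0],
  [1,0,0,-2,0,0,0],
  [1,0,0,-2.5,0,0,0],
  [1,0,0,-2.7,0,0,0],
  [1,0,0,-2.7,0,0,0],
])

```text
time: 16.28
tool_pos: [0.4665, 0.3541, 0.091]
tool_rot: [3.141, -0.001, 1.072]
contact_force: [-0.1, -0.7, -0.5]
opening: 0.0919
grip_force: 0.0
```

```bash
python3 f.py
```

```text
[0.46647396 0.35405793 0.09102285] [ 3.14101803e+00 -6.49321175e-04  1.07226595e+00] [-0.06243492 -0.66500838 -0.52098931]
5877.5 (231, 348, 179, 43) (320.0, 349.5) 89.01274108886719 ((321.5970458984375, 359.5607604980469), (70.62346649169922, 172.60153198242188), 89.14437866210938)
0.12 [0.46284436 0.34826588 0.12      ] [0.46154933 0.34477075 0.12      ]
0.107 [0.45943552 0.34188497 0.107     ] [0.45800872 0.33803419 0.107     ]
7910.5 (231, 239, 180, 69) (320.4971923828125, 306.0) 89.5029067993164 ((320.2840270996094, 284.3533020019531), (77.38893127441406, 164.1451416015625), 90.15644073486328)
0.12 [0.47034268 0.36174436 0.12      ] [0.47379794 0.36825493 0.12      ]
0.107 [0.46769686 0.35673498 0.107     ] [0.47150371 0.36390805 0.107     ]
(np.float64(318.6481385996561), np.float64(328.8581404387572))
```

Call:
step_arm([
  [0.8,0,0,-0.1,0,0,0],
  [0.6,0,0,-0.1,0,0,0],
  [0.5,0,0,-0.1,0,0,0],
  [0.5,0,0,-0.1,0,0,0],
  [0.5,0,0,-0.1,0,0,0],
], grip_force=20)

```text
time: 16.75
tool_pos: [0.466, 0.3543, 0.0898]
tool_rot: [3.141, -0.0, 1.073]
contact_force: [-0.5, -0.6, -0.4]
opening: 0.063
grip_force: 0.1
```

Call:
step_arm([
  [0.4,0,0,0,0,0,0],
  [0.4,0,0,0,0,0,0],
  [0.4,0,0,0,0,0,0],
  [0.4,0,0,0,0,0,0],
])

```text
time: 17.08
tool_pos: [0.466, 0.3543, 0.0898]
tool_rot: [3.141, -0.0, 1.073]
contact_force: [-0.7, 0.2, 1.4]
opening: 0.0617
grip_force: 20.0
```

Call:
step_arm([
  [0.4,0,0,0.5,0,0,0],
  [0.4,0,0,1.2,0,0,0],
  [0.4,0,0,2,0,0,0],
  [0.4,0,0,2.8,0,0,0],
  [0.4,0,0,3.6,0,0,0],
])

```text
time: 17.5
tool_pos: [0.4661, 0.3543, 0.1267]
tool_rot: [3.141, -0.001, 1.073]
contact_force: [-0.1, -1.0, -0.8]
opening: 0.0617
grip_force: 20.0
```

Call:
step_arm([
  [0.4,0,0,1,0,0,0],
  [0.4,0,0,2,0,0,0],
  [0.4,0,0,2.5,0,0,0],
  [0.4,0,0,2.5,0,0,0],
  [0.4,0,0,2.5,0,0,0],
])

```text
time: 17.92
tool_pos: [0.466, 0.3543, 0.1509]
tool_rot: [3.141, -0.001, 1.073]
contact_force: [0.4, -0.9, -1.1]
opening: 0.0618
grip_force: 20.0
```

Run:
```python
from h import *
s=observe();im=read_camera("scene");im2=read_camera("wrist")
print(s["tool_pos"],s["tool_rot"],s["contact_force"],s["torque"],s["opening"])
save("s5.png",np.hstack([cv2.resize(im[90:270,280:520],(400,300),interpolation=2),cv2.resize(im2,(400,300))]))
```

```text
[0.46603895 0.35425365 0.15090232] [ 3.14119070e+00 -5.00289667e-04  1.07278686e+00] [ 0.35399022 -0.9049784  -1.05216813] [ 0.02900143 -0.01550672  0.01373578] 0.06175063678015935
```

View pics/s5.png

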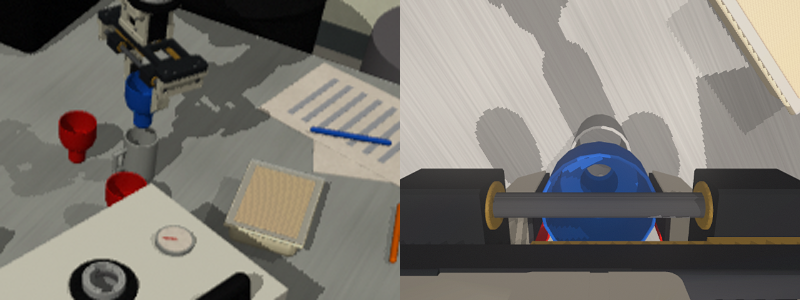

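The scene crop shows the blue funnel hanging level in the gripper at (140,95). The beaker stands upright under it at (138,150), and the neck is open at (103,280). Carrying it to the neck.

Call:
step_arm([
  [0.4,0,0,3,0,0,0],
  [0.4,0,0,6.5,0,0,0],
  [0.4,0,0,10,0,0,0],
  [0.4,0.8,-2,12.5,0,0,0],
  [0.4,2,-4.6,14,0,0,0],
])

```text
time: 18.43
tool_pos: [0.4859, 0.3096, 0.2936]
tool_rot: [3.14, -0.004, 1.076]
contact_force: [1.2, 1.4, -1.0]
opening: 0.0611
grip_force: 20.0
```

Call:
step_arm([
  [0.4,1.4,-3.3,0,0,0,0],
  [0.4,2.8,-6.6,0,0,0,0],
  [0.4,4.2,-9.9,0,0,0,0],
  [0.4,5.6,-13.1,0,0,0,0],
  [0.4,7,-16.3,0,0,0,0],
])

```text
time: 18.85
tool_pos: [0.5561, 0.1436, 0.29]
tool_rot: [-3.141, 0.001, 1.073]
contact_force: [0.8, 0.6, -0.7]
opening: 0.0617
grip_force: 20.0
```

Call:
step_arm([
  [0.4,1.4,-3.3,0,0,0,0],
  [0.4,2.8,-6.6,0,0,0,0],
  [0.4,4.2,-9.9,0,0,0,0],
  [0.4,5.6,-13.1,0,0,0,0],
  [0.4,6.8,-15.6,0,0,0,0],
])

```text
time: 19.27
tool_pos: [0.6244, -0.0136, 0.2896]
tool_rot: [-3.141, 0.001, 1.071]
contact_force: [1.0, -0.0, -1.2]
opening: 0.0611
grip_force: 20.0
```

Call:
step_arm([
  [0.4,0.3,-0.8,0,0,0,0],
  [0.4,0.3,-0.8,0,0,0,0],
  [0.4,0.3,-0.8,0,0,0,0],
])

```text
time: 19.52
tool_pos: [0.6266, -0.0184, 0.2898]
tool_rot: [-3.14, -0.0, 1.072]
contact_force: [0.4, -0.6, -0.8]
opening: 0.0615
grip_force: 20.0
```

Run:
```python
from h import *
s=observe();m=camera_model("wrist");im=read_camera("wrist");save("g1.png",im);print(s["tool_pos"],s["tool_rot"],s["contact_force"],s["torque"])
h=cv2.cvtColor(im,cv2.COLOR_RGB2HSV);H,S,V=h[:,:,0],h[:,:,1],h[:,:,2]
mk=((H>105)&(H<125)&(S>120)&(V>40)).astype(np.uint8);mk[300:]=0
ys,xs=np.nonzero(mk);print(xs.min(),xs.max(),ys.min())
c=np.array([(xs[ys==y].min(),y) for y in range(ys.min()+3,300,3)]+[(xs[ys==y].max(),y) for y in range(ys.min()+3,300,3)],float)
for z in [.030]:
    P=np.array([onz(m,u,v,s["tool_pos"][2]+z)[:2] for u,v in c]);A=np.c_[2*P,np.ones(len(P))]
    k=np.linalg.lstsq(A,(P**2).sum(1),rcond=None)[0];print(k[:2],np.sqrt(k[2]+k[0]**2+k[1]**2))
# scene: blue funnel centroid triang
```

```text
[ 0.62663247 -0.01838576  0.28980937] [-3.13987447e+00 -4.47921151e-05  1.07218933e+00] [ 0.44607849 -0.61970593 -0.80390785] [-0.07573271 -0.02629963 -0.05010617]
232 404 236
[ 0.62626243 -0.01719835] 0.028864681303252693
```

Call:
step_arm([
  [0.4,0,-0.07,-1.5,0,0,0],
  [0.4,0,-0.07,-3,0,0,0],
  [0.4,0,-0.07,-4,0,0,0],
  [0.4,0,-0.07,-4.5,0,0,0],
  [0.4,0,-0.07,-4.5,0,0,0],
])

```text
time: 19.98
tool_pos: [0.6263, -0.0183, 0.2445]
tool_rot: [-3.139, 0.001, 1.074]
contact_force: [-0.3, -0.1, -0.1]
opening: 0.0619
grip_force: 20.0
```

Call:
step_arm([
  [0.4,0,0,-0.3,0,0,0],
  [0.4,0,0,-0.6,0,0,0],
  [0.4,0,0,-0.9,0,0,0],
  [0.4,0,0,-0.9,0,0,0],
])

```text
time: 20.32
tool_pos: [0.6269, -0.0195, 0.2363]
tool_rot: [-3.141, 0.0, 1.073]
contact_force: [-0.0, 0.6, -1.0]
opening: 0.0618
grip_force: 20.0
```

Call:
step_arm([
  [0.4,0,0,-0.2,0,0,0],
  [0.4,0,0,-0.4,0,0,0],
  [0.4,0,0,-0.6,0,0,0],
  [0.4,0,0,-0.6,0,0,0],
])

```text
time: 20.65
tool_pos: [0.627, -0.0195, 0.2302]
tool_rot: [-3.142, -0.0, 1.073]
contact_force: [0.5, -0.9, -1.2]
opening: 0.0615
grip_force: 20.0
```

Call:
step_arm([
  [0.4,0,0,-0.3,0,0,0],
  [0.4,0,0,-0.6,0,0,0],
  [0.4,0,0,-0.8,0,0,0],
  [0.4,0,0,-0.8,0,0,0],
])

```text
time: 20.98
tool_pos: [0.627, -0.0194, 0.222]
tool_rot: [-3.141, -0.0, 1.073]
contact_force: [1.4, 0.4, -1.5]
opening: 0.0621
grip_force: 20.0
```

Entering freely (the tip is about 16 mm under the rim).

Call:
step_arm([
  [0.4,0,0,-0.3,0,0,0],
  [0.4,0,0,-0.6,0,0,0],
  [0.4,0,0,-0.9,0,0,0],
  [0.4,0,0,-1.0,0,0,0],
  [0.4,0,0,-1.0,0,0,0],
])

```text
time: 21.4
tool_pos: [0.627, -0.0194, 0.2122]
tool_rot: [-3.141, -0.0, 1.073]
contact_force: [1.7, 2.3, -1.3]
opening: 0.0615
grip_force: 20.0
```

Call:
step_arm([
  [0.4,0,0,-0.3,0,0,0],
  [0.4,0,0,-0.6,0,0,0],
  [0.4,0,0,-0.8,0,0,0],
  [0.4,0,0,-0.8,0,0,0],
])

```text
time: 21.73
tool_pos: [0.627, -0.0194, 0.204]
tool_rot: [-3.141, -0.0, 1.073]
contact_force: [1.7, 1.1, -2.1]
opening: 0.0617
grip_force: 20.0
```

Call:
step_arm([
  [0.4,0,0,-0.1,0,0,0],
  [0.4,0,0,-0.2,0,0,0],
  [0.4,0,0,-0.2,0,0,0],
])

```text
time: 21.98
tool_pos: [0.6271, -0.0194, 0.2026]
tool_rot: [3.141, -0.0, 1.073]
contact_force: [2.9, 1.2, -0.3]
opening: 0.0612
grip_force: 20.0
```

Call:
step_arm([
  [0.4,0,0,-0.1,0,0,0],
  [0.4,0,0,-0.1,0,0,0],
  [0.4,0,0,-0.1,0,0,0],
])

```text
time: 22.23
tool_pos: [0.6271, -0.0195, 0.2016]
tool_rot: [3.141, -0.0, 1.073]
contact_force: [1.6, 1.7, -0.5]
opening: 0.0614
grip_force: 20.0
```

Call:
step_arm([
  [0.4,0,0,-0.1,0,0,0],
  [0.4,0,0,-0.1,0,0,0],
  [0.4,0,0,-0.1,0,0,0],
])

```text
time: 22.48
tool_pos: [0.6271, -0.0195, 0.2006]
tool_rot: [3.141, -0.0, 1.073]
contact_force: [3.6, 1.0, -0.2]
opening: 0.0616
grip_force: 20.0
```

Call:
step_arm([
  [0.4,0.05,0.02,-0.1,0,0,0],
  [0.4,0.05,0.02,-0.1,0,0,0],
  [0.4,0.05,0.02,-0.1,0,0,0],
])

```text
time: 22.73
tool_pos: [0.6272, -0.0194, 0.1998]
tool_rot: [-3.141, 0.0, 1.073]
contact_force: [-0.2, 1.0, 2.4]
opening: 0.0618
grip_force: 20.0
```

Call:
step_arm([
  [0.4,0,0,-0.05,0,0,0],
  [0.4,0,0,-0.05,0,0,0],
  [0.4,0,0,-0.05,0,0,0],
])

```text
time: 22.98
tool_pos: [0.6273, -0.0194, 0.1998]
tool_rot: [3.141, 0.0, 1.073]
contact_force: [-1.1, 1.0, 5.7]
opening: 0.0619
grip_force: 20.0
```

Seated on the rim at the expected height. Letting go.

Call:
step_arm([
  [0.75,0,0,0.03,0,0,0],
  [0.85,0,0,0.03,0,0,0],
  [1,0,0,0.03,0,0,0],
  [1,0,0,0.03,0,0,0],
  [1,0,0,0.03,0,0,0],
])

```text
time: 23.4
tool_pos: [0.6273, -0.0194, 0.1991]
tool_rot: [-3.141, 0.0, 1.073]
contact_force: [-0.5, 0.4, 0.0]
opening: 0.0893
grip_force: 0.0
```

Call:
step_arm([
  [1,0,0,0.5,0,0,0],
  [1,0,0,2,0,0,0],
  [1,0,0,5,0,0,0],
  [1,0,0,9,0,0,0],
  [1,0,0,13,0,0,0],
])

```text
time: 23.82
tool_pos: [0.6268, -0.0192, 0.3305]
tool_rot: [-3.14, 0.001, 1.073]
contact_force: [0.7, -0.2, -0.0]
opening: 0.0916
grip_force: 0.0
```

Call:
step_arm([
  [1,0,0,3,0,0,0],
  [1,0,0,3,0,0,0],
  [1,0,0,3,0,0,0],
])

```text
time: 24.07
tool_pos: [0.628, -0.0194, 0.3617]
tool_rot: [3.137, -0.002, 1.073]
contact_force: [0.1, 0.0, -0.1]
opening: 0.0919
grip_force: 0.0
```

Run:
```python
from h import *
s=observe();m=camera_model("wrist");im=read_camera("wrist")
print(s["time"],s["tool_pos"],s["contact_force"])
def blobs(im,lo,hi,roi=None):
    h=cv2.cvtColor(im,cv2.COLOR_RGB2HSV);mk=((h[:,:,0]>lo)&(h[:,:,0]<hi)&(h[:,:,1]>140)&(h[:,:,2]>40)).astype(np.uint8)
    mk=cv2.morphologyEx(mk,cv2.MORPH_CLOSE,np.ones((5,5)))
    c=max(cv2.findContours(mk,0,2)[0],key=cv2.contourArea);return cv2.boundingRect(c),cv2.fitEllipse(c),cv2.minEnclosingCircle(c)
b,e,c=blobs(im,105,125);print(b,c,e);print("funnel top if z=.230:",onz(m,*c[0],.230))
u0,v0=proj(m,[.627,-.019,.230]);print("pred",u0,v0,"pred radius",abs(proj(m,np.array([.627,-.019,.23])+.031*np.array([-.879,.477,0]))[0]-u0))
# meal/stapler/beaker unmoved: compare scene images away from the arm
a=cv2.imread("pics/scene0.png")[:,:,::-1].astype(int);n=read_camera("scene").astype(int)
d=np.abs(a-n).max(2)
for k,(x,y,w,hh) in dict(meal=(415,182,62,62),bottle=(235,408,52,70),stapler=(236,223,45,55),beaker=(350,175,30,20),redL=(312,155,30,35)).items(): print(k,d[y:y+hh,x:x+w].mean().round(1),(d[y:y+hh,x:x+w]>60).mean().round(3))
ms=camera_model("scene");h=cv2.cvtColor(n.astype(np.uint8),cv2.COLOR_RGB2HSV)
mk=((h[:,:,0]>105)&(h[:,:,0]<125)&(h[:,:,1]>140)&(h[:,:,2]>40));ys,xs=np.nonzero(mk[200:290,300:390]);print("scene blue bbox",xs.min()+300,xs.max()+300,ys.min()+200,ys.max()+200)
print([np.round(proj(ms,[.627,-.019,z]),1).tolist() for z in(.23,.204,.19)])
```

```text
24.0667 [ 0.62796774 -0.01937574  0.36173825] [ 0.10404082  0.03875804 -0.1429684 ]
(273, 182, 88, 86) ((316.5517272949219, 225.4310302734375), 43.71122360229492) ((316.4251403808594, 224.933349609375), (84.8917236328125, 86.23300170898438), 82.5207748413086)
funnel top if z=.230: [ 0.62575354 -0.01988958  0.23      ]
pred 317.52346343044366 223.48002097137575 pred radius 45.04025467377494
meal 13.8 0.005
bottle 2.0 0.0
stapler 4.7 0.0
beaker 42.8 0.32
redL 31.6 0.263
scene blue bbox 326 358 232 266
[[341.9, 241.6], [341.3, 250.9], [341.0, 255.7]]
```

```bash
python3 -c "
from cell import *
print(hand_in())"
```

```text
the job is handed in; nothing more can be done
None
```

The cap came free without forcing and stands upright in the black tray; the blue funnel is seated upright in the filler neck and released, and the job was handed in at about 24 s, with the beaker last seen upright just after I lifted the funnel out and no verdict returned.

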